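# Click a panel snap together in the bench pliers

## Task

Take the steel snap stud (the barrel with the mushroom nose, not the plain roller) from its wooden cradle and lay it in the groove between the jaws of the bench pliers with its nose towards the spring socket, then let go of it. Press the loose handle of the pliers towards the fixed one until the stud clicks fully home in the socket, stopping as soon as it has clicked so that the stud is not crushed, and let the handle spring open again. Only the pliers may push the stud into the socket, and the other small things on the bench stay where they are.

Things in the scene. Friction and masses are not known exactly. Their poses are not given: they have to be found in the camera images.
- snap_stud: Loose steel press stud. Origin mid-barrel on the axis; own x runs along the axis to the nose (it may be rolled about x). Barrel 26 mm diameter, 32 mm long (x -16 to +16); then an 8 mm neck and a mushroom nose 14 mm wide tapering to 7 mm, tip at x = +35 mm. Starts level in a wooden cradle, axis 36 mm above the bench, nose to +y within 30 degrees. 56 to 112 g
- stud_shoulder (a point): Centre of the flat front end (shoulder) of the stud's barrel, 16 mm from the stud's origin towards the nose; axes as the stud
- cradle_a: Fixed wooden V cradle in which the snap stud starts; a like cradle with the plain roller stands elsewhere (they swap places). Origin on the bench under its middle, x along the V. Foot 40 x 60 mm, 6 mm thick; the V block above it is 20 mm wide, so the barrel can be gripped from above across its diameter
- socket_face (a point): Centre of the spring socket's mouth (a U 18 mm wide, open at the top) on the fixed jaw's flat front face, 46 mm up. Pliers axes: x away from the handles, y into the socket, z up. Two spring leaves behind the mouth catch the nose; they are met with the shoulder 10 mm short of the face. Home: shoulder flat on the face. The pliers' vertical pivot is at x -74, y -43 mm from here
- groove_mid (a point): Where the stud's origin shall be when it is laid in the V groove, about 3 mm either way along y: 33 mm in front of the socket face (shoulder then 17 mm short of it), 46 mm up, axes as socket_face. The groove is 42 mm long, on a post 20 mm wide, so open fingers may go down on both x sides of the barrel to 28 mm above the bench
- pliers_handle (a joint): Angle of the moving arm: 0 open, where its spring holds it, growing as it closes. Its jaw, on the -y side of the groove, pushes the stud's back with a screw set differently each time by 7.5 mm either way: it clicks and is home at 0.35 to 0.53 rad, which must be felt. Force at handle_press: spring 1.5 to 3 N, rising to 7 to 10 N, a drop to about 3 N at the click, then a steep rise when home
- handle_press (a point): Point on the centre line of the moving handle where it is pressed, 137 mm from the pivot, 46 mm up; open it lies at x -204, y -1 mm from socket_face (pliers axes). The handle is a level rubber-covered bar 17 mm thick, clear of the bench; press it from its outer (+y) side towards -y, for example with closed fingers pointing down beside it. It travels 48 to 73 mm
- snap_pliers: Fixed body of the pliers, bolted down: base plate 135 x 150 mm, 10 mm thick, socket, groove and fixed handle (rubber bar on the -y side). Origin on the bench under the pivot, axes as socket_face; handles reach 150 mm from the pivot towards the robot. Its place varies, its yaw within 0.25 rad. The stud is crushed if the jaw presses it with 36 N, some 22 N on the handle
- plain_roller: Plain steel roller without nose, 26 mm diameter, 40 mm long, in the other cradle; not needed, leave it there. Origin at its middle
- carved_disc_1: Grey-brown carved disc, 40 mm across, 11 mm high, lying about; leave it
- carved_disc_3: Small tall carved disc, 28 mm across, 18 mm high; leave it
- wood_flat: Flat hardwood offcut 50 x 85 x 18 mm; leave it
- shell_bead: Pale rounded bead 28 x 34 x 22 mm; leave it
- needle_tool: Thin needle tool with wooden handle, 131 mm long; leave it
Not all that is in view belongs to the job. What is shaped like the snap_stud but green is not meant.

How it is judged:
On the way, in this order (a step that is already met when the one before it is completed fails the run):
1. the stud lies in the groove in line with the socket, nose towards it, not yet pushed in, and let go (y of stud_shoulder in the frame of socket_face between -0.021 and -0.009 m and distance between stud_shoulder and socket_face below 0.0215 m and y of snap_stud in the frame of socket_face below -0.022 m and angle between the x axis of snap_stud and the y axis of socket_face, either way round below 0.12 rad and contact force between snap_stud and the arm below 0.1 N and contact force between snap_stud and the fingers below 0.1 N), for 0.2 s.
2. the pliers are closed and the stud has clicked fully home (y of stud_shoulder in the frame of socket_face above -0.002 m and distance between stud_shoulder and socket_face below 0.003 m and value of joint pliers_handle above 0.25 rad), for 0.1 s.
At the end, for the whole second after the job is handed in: The stud is snapped in the socket: its shoulder within 2 mm of the socket face and 3 mm of its centre, in line within 0.08 rad and at rest, and the handle has sprung open again (joint below 0.05 rad) (y of stud_shoulder in the frame of socket_face above -0.002 m and distance between stud_shoulder and socket_face below 0.003 m and angle between the x axis of snap_stud and the y axis of socket_face, either way round below 0.08 rad and value of joint pliers_handle below 0.05 rad and linear speed of snap_stud below 0.02 m/s); the robot touches nothing.
It fails at once if the jaw squeezes the stud with more than 36 N (about 22 N on the handle) (contact force between pliers_handle and snap_stud above 36 N).
It fails at once if the gripper itself pushes the stud into the socket (y of stud_shoulder in the frame of socket_face between -0.009 and -0.0025 m and distance between stud_shoulder and socket_face below 0.012 m and (contact force between snap_stud and the fingers above 1 N or contact force between snap_stud and the arm above 1 N)).
It fails at once if the plain roller or another small thing on the bench is moved more than 3 cm (distance of any of carved_disc_1, carved_disc_3, wood_flat, shell_bead, needle_tool, plain_roller from where it was at the start of the episode above 0.03 m).
It also fails if it takes over 51 s, if anything falls off the work surface, if the arm or the gripper's body presses on something with over 40 N, if the wrist force passes 120 N, or if a joint passes its speed limit or range.

## Robot

A 6-joint arm with a two-finger parallel gripper is mounted at the origin on a cart in front of the work surface, level with it; the furniture and walls round the work are solid. World frame = base frame: x ahead of the robot, y to its left, z up, the work surface at z = 0. Lengths are in m, angles in rad, forces in N, time in s.
With the tool pointing down it reaches from about 0.325 to 0.775 m from the base axis. Payload 5.5 kg.
Tool frame: the origin (TCP) lies at the very end of the fingers, on their centre line; the grasp point (between the pads) lies 19 mm behind it (r.grip_depth is the distance from the TCP to the grasp point, in m); z points along the fingers, y is the line along which they close (so a half turn about z gives the same grasp; the last joint's range is limited). The gripper opens to 88 mm and grips with 3 to 60 N. Pads are 20 mm wide; open, the fingers measure 115 mm over their backs; the gripper's body (75 mm by 178 mm) begins 61 mm behind the grasp point.
Start: joints at [1.125, 0.091, 1.231, -0, 1.82, -0.057], TCP at [0.227, 0.555, 0.223] pointing down, gripper open.
Joint ranges: [-2.87, 2.87], [-0.86, 2.18], [0.17, 2.46], [-1.51, 4.65], [0.06, 2.69], [-2.65, 2.65]. Speed limits (rad/s): [2.57, 2.57, 3.01, 3.14, 3.14, 3.14].

## Interface

Orientations are given as a unit quaternion [w, x, y, z].
In Python, from workcell import r, optics, workorder gives the robot as it stands.
- The arm moves only by the shell command python3 -m inch 'ROWS' [OPENING]. ROWS is JSON, a list of rows, each a list of 2 entries, a list of its own where there are three numbers: the shift along the tool's x, y, z in m, then the turn, a rotation vector about the tool's x, y, z in degrees. A call has exactly 8 rows; each row shifts and turns the commanded pose from where the row before left it, along the tool's axes as they then stand; what a row does not reach is not made up. A row lasts 1/8 s, in which the tool goes at most 62.5 mm and 10.7 degrees, less where a joint would pass 70% of its speed; a pose out of reach is approached as far as the arm can. A call is refused whole if a number of a shift passes 0.0625 or a number of a turn 10.7, either way. A call with a gripper value outside its range is refused whole. OPENING is the finger opening in m, from 0 to 0.0878, set as the call begins (- or left out, the last holds). The fingers move at their own pace and stop on an object; the grip force is fixed at half the most. Time passes only in rows, so rows that do not move let the fingers close, or fill a call up. It gives the time, the measured TCP pose, the force, the opening and the grip force at its end, in the units of the state.
- r.get_obs(): the state, without advancing time (a new reading comes with each control period).
- optics.get_image(name): name is "scene" or "top" or "wrist"; returns the picture (400x640x3 uint8, blue, green, red); there is no depth.
- optics.camera_params(name): a dict with "fx", "fy", "cx", "cy" (pixels), "k1" (the pictures are not rectified: a ray, as slopes to the right and down, at radius r is drawn at 1 + k1 r^2 times it, then the intrinsics apply), "extrinsics" (4x4, takes a point from camera to world coordinates). Camera axes: x right, y down, z forward; pixel columns grow to the right and rows downward; lengths in m; the calibration is good to about 2 mm. A picture is of the moment at which its call begins: read the wrist's pose just before it. camera_params takes no time and is no camera call; for the wrist camera it gives the pose at the moment of the call.
- workorder.finish_job(): hands the job in; it is judged then, once.
The state is a dict: "time_s": time; "joints": joint angles; "joint_vel": joint speeds; "joint_torque": joint torques, N m; "tool_pos": TCP position; "eef_rot": TCP orientation; "ft_force": force on the tool from outside, world axes, zero at the start; "moment": the same for the moment, N m; "finger_gap": opening from 0.0 (shut) to 1.0 (fully open); "grasp_force": force on a finger pad.
Only numpy, scipy, OpenCV 4.12 (cv2) and the standard library are available. Lean on these libraries where they do the work, as an engineer would, in place of code of your own. Each camera call takes 0.05 s, during which the arm holds its last target. There are 200 camera calls.

## Working session

There is one attempt and no reset: what is moved stays moved. The work goes in short steps, Python scripts to look and compute and a shell command to move; the robot and the scene stay as the last step left them, time stands still between calls to the robot, and variables do not carry over. Pictures are saved under pics/ and viewed, at most 10 in all, crops included, and the job is handed in when it is done.

```bash
mkdir -p pics; ls
python3 - <<'E'
from workcell import r,optics
import cv2
o=r.get_obs();print(o['time_s'],o['tool_pos'],o['eef_rot'],r.grip_depth)
for n in("scene","top"):
    cv2.imwrite(f"pics/{n}0.png",optics.get_image(n)); p=optics.camera_params(n);print(n,p)
E
```

```text
pics
0.0 [0.22730308 0.55493981 0.22150406] [-2.46312324e-04  1.93161944e-01  9.81166401e-01 -9.47143997e-04] 0.0187
scene {'fx': 427.1731650661323, 'fy': 427.1731650661323, 'cx': 320.06860039935816, 'cy': 196.4497907976569, 'k1': -0.06805014460374807, 'extrinsics': array([[ 0.73513034, -0.34081704,  0.58602656, -0.06970636],
       [-0.6779185 , -0.37358161,  0.63313765, -0.70663837],
       [ 0.00314464, -0.86271694, -0.50567735,  0.58688054],
       [ 0.        ,  0.        ,  0.        ,  1.        ]])}
top {'fx': 415.9772115797466, 'fy': 415.9772115797466, 'cx': 322.1623523056663, 'cy': 194.9875115433314, 'k1': -0.02469509944582218, 'extrinsics': array([[-0.08290841, -0.97454983,  0.20827583,  0.29000577],
       [-0.99655208,  0.08174487, -0.01420284, -0.0033647 ],
       [-0.00318411, -0.20873525, -0.977967  ,  1.27847565],
       [ 0.        ,  0.        ,  0.        ,  1.        ]])}
```

View pics/top0.png

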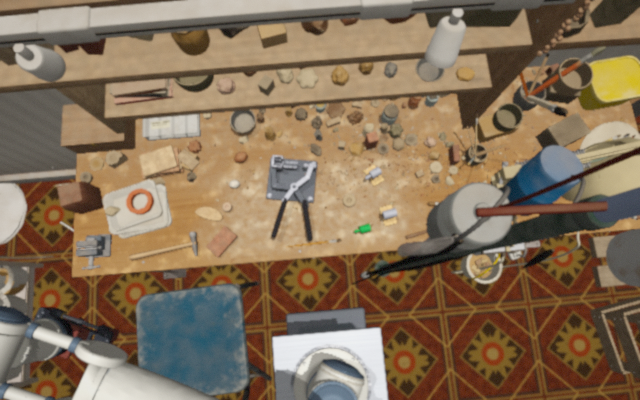

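View pics/scene0.png

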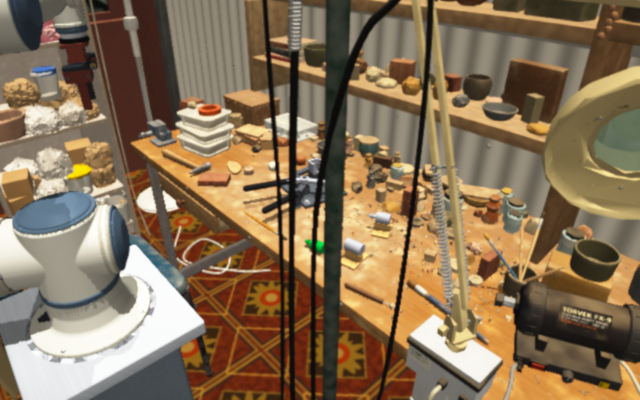

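The top view shows the pliers near (293,185), the two cradles near (374,175) and (389,214), and the green decoy near (364,229). In the scene view the cradles are near (380,217) and (354,247). Next I'll enlarge both.

```bash
python3 - <<'E'
import cv2,numpy as np
t=cv2.imread('pics/top0.png');s=cv2.imread('pics/scene0.png')
a=cv2.resize(t[145:250,255:415],(800,525),interpolation=cv2.INTER_CUBIC)
cv2.imwrite('pics/c1.png',a)
E
cat > h.py <<'E'
import numpy as np,cv2
from scipy.spatial.transform import Rotation as R
def ray(p,u,v):
    K=np.array([[p['fx'],0,p['cx']],[0,p['fy'],p['cy']],[0,0,1.]])
    x=cv2.undistortPoints(np.array([[[u,v]]],float),K,np.array([p['k1'],0,0,0.]))[0,0]
    E=p['extrinsics'];return E[:3,3],E[:3,:3]@np.array([x[0],x[1],1.])
def onz(p,u,v,z):
    c,d=ray(p,u,v);return c+d*(z-c[2])/d[2]
def proj(p,X):
    E=p['extrinsics'];K=np.array([[p['fx'],0,p['cx']],[0,p['fy'],p['cy']],[0,0,1.]])
    Rm=E[:3,:3].T;t=-Rm@E[:3,3]
    return cv2.projectPoints(np.array(X,float).reshape(-1,1,3),cv2.Rodrigues(Rm)[0],t,K,np.array([p['k1'],0,0,0.]))[0][:,0]
def rot(o): w=o['eef_rot'];return R.from_quat([w[1],w[2],w[3],w[0]])
def togo(o,target,yaxis=None):
    # shift in tool axes; yaw turn about tool z so tool y is along yaxis (mod 180), and tilt fix
    r=rot(o);M=r.as_matrix();print('shift(tool)',np.round(M.T@(np.array(target)-o['tool_pos'])*1000,1),'mm')
    if yaxis is not None:
        y=np.array([yaxis[0],yaxis[1],0.]);y/=np.linalg.norm(y)
        for s in(1,-1):
            T=np.column_stack([np.cross(s*y,[0,0,-1.]),s*y,[0,0,-1.]])
            print('turn deg',np.round(np.degrees((r.inv()*R.from_matrix(T)).as_rotvec()),1))
E
sed -n 1,3p h.py >/dev/null
```

```text
(no output)
```

View pics/c1.png

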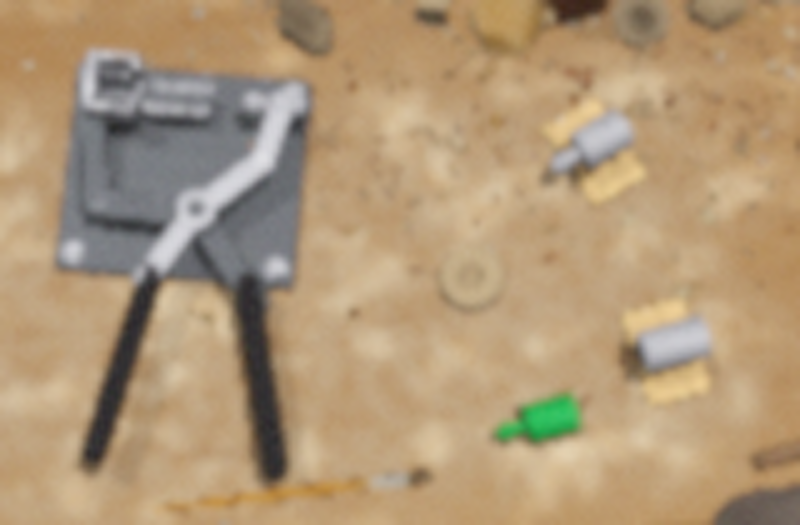

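The stud is in the upper cradle: in the crop its barrel is at (605,138) and its nose at (553,168). The pliers pivot is at (197,208), the groove and socket at about (180,97) and (110,85), and the loose handle runs from (150,275) to (92,465).

Run:
```python
from h import *
from workcell import r,optics
p=optics.camera_params('top')
f=lambda x,y,z:onz(p,255+(x+.5)/5-.5,145+(y+.5)/5-.5,z)
b=f(605,138,.040);n=f(553,168,.036)
piv=f(197,208,.06);print('stud',b,n,'piv',piv)
for nm,c in dict(p1=(72,250,.01),p2=(277,268,.01),he=(92,465,.046),h0=(152,275,.046),fe=(272,472,.046),gl=(145,108,.05),gr=(210,115,.05),sock=(110,85,.05),roller=(675,343,.036)).items(): print(nm,f(*c))
d=n-b
o=r.get_obs();print(rot(o).as_matrix());
togo(o,[b[0],b[1],.20],[-d[1],d[0]])
pw=optics.camera_params('wrist');print(pw); print(rot(o).as_matrix().T@(pw['extrinsics'][:3,3]-o['tool_pos']), rot(o).as_matrix().T@pw['extrinsics'][:3,:3])
```

```text
stud [ 0.61153414 -0.19134466  0.04      ] [ 0.59623005 -0.1579123   0.036     ] piv [0.5835385  0.06116396 0.06      ]
p1 [0.57525305 0.14346505 0.01      ]
p2 [0.55312415 0.01679438 0.01      ]
he [0.43581685 0.13484366 0.046     ]
h0 [0.5476641  0.09190218 0.046     ]
fe [0.42281877 0.02867016 0.046     ]
gl [0.65148714 0.08916702 0.05      ]
gr [0.64369019 0.04973081 0.05      ]
sock [0.6679581  0.10970272 0.05      ]
roller [ 0.48138814 -0.22011694  0.036     ]
[[-9.25352516e-01  3.79107073e-01 -7.40717714e-04]
 [ 3.79107787e-01  9.25351165e-01 -1.58364387e-03]
 [ 8.50534061e-05 -1.74624070e-03 -9.99998472e-01]]
shift(tool) [-638.4 -544.9   22.5] mm
turn deg [-0.000e+00 -1.000e-01 -1.369e+02]
turn deg [-0.1  0.  43.1]
{'fx': 348.4118334698651, 'fy': 348.4118334698651, 'cx': 323.8971783618195, 'cy': 193.7913482168991, 'k1': -0.04145017267889638, 'extrinsics': array([[ 3.78446135e-01,  8.96531744e-01,  2.30237605e-01,
         1.66765613e-01],
       [ 9.25623006e-01, -3.66348146e-01, -9.49267448e-02,
         5.80275836e-01],
       [-7.57720106e-04,  2.49037884e-01, -9.68493448e-01,
         3.83182995e-01],
       [ 0.00000000e+00,  0.00000000e+00,  0.00000000e+00,
         1.00000000e+00]])}
[ 6.56646061e-02  1.51340781e-04 -1.61555728e-01] [[ 7.14741419e-04 -9.68472158e-01 -2.49120789e-01]
 [ 9.99999256e-01  4.45960939e-04  1.13535339e-03]
 [-9.88460012e-04 -2.49121415e-01  9.68471757e-01]]
```

```bash
python3 -m inch '[[[-0.046,-0.039,0],[0,0,0]],[[-0.046,-0.039,0],[0,0,0]],[[-0.046,-0.039,0],[0,0,0]],[[-0.046,-0.039,0],[0,0,0]],[[-0.046,-0.039,0],[0,0,0]],[[-0.046,-0.039,0],[0,0,0]],[[-0.046,-0.039,0],[0,0,0]],[[-0.046,-0.039,0],[0,0,0]]]' 0.05
python3 -m inch '[[[-0.045,-0.039,0],[0,0,0]],[[-0.045,-0.039,0],[0,0,0]],[[-0.045,-0.039,0],[0,0,0]],[[-0.045,-0.039,0],[0,0,0]],[[-0.045,-0.039,0],[0,0,0]],[[-0.045,-0.039,0],[0,0,0]],[[0,0,0.01],[0,0,10.7]],[[0,0,0.01],[0,0,10.7]]]'
python3 -m inch '[[[0,0,0],[0,0,10.7]],[[0,0,0],[0,0,10.7]],[[0,0,0],[0,0,0]],[[0,0,0],[0,0,0]],[[0,0,0],[0,0,0]],[[0,0,0],[0,0,0]],[[0,0,0],[0,0,0]],[[0,0,0],[0,0,0]]]'
python3 - <<'E'
from h import *
from workcell import r,optics
import pickle
o=r.get_obs();p=optics.camera_params('wrist');im=optics.get_image('wrist')
cv2.imwrite('pics/w1.png',im);pickle.dump((o,p),open('w1.pkl','wb'))
print(o['time_s'],o['tool_pos'],proj(p,[[.61,-.19,.04],[.596,-.158,.036]]))
E
```

```text
time_s: 1.1
tool_pos: [0.4501, 0.1251, 0.2224]
eef_rot: [-0.0, 0.193, 0.981, 0.0]
ft_force: [0.8, 0.9, 0.3]
finger_gap: 0.566
grasp_force: 0.0
time_s: 2.1
tool_pos: [0.6108, -0.1929, 0.2008]
eef_rot: [-0.001, 0.376, 0.927, 0.0]
ft_force: [-0.1, 0.2, 0.6]
finger_gap: 0.57
grasp_force: 0.0
time_s: 3.1
tool_pos: [0.6109, -0.1919, 0.2027]
eef_rot: [0.0, 0.538, 0.843, -0.0]
ft_force: [-0.6, 0.8, 0.2]
finger_gap: 0.572
grasp_force: 0.0
3.1 [ 0.6108635  -0.19187355  0.20267068] [[321.93225214 174.47875597]
 [322.77754985 136.94938971]]
```

View pics/w1.png

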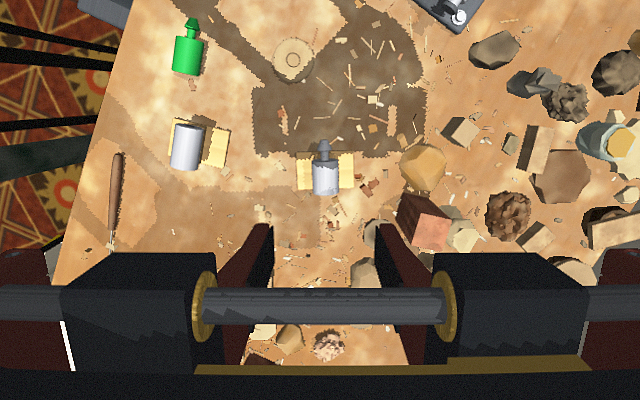

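The stud's barrel is at about u 311–338, v 160–195, with the nose tip at (324,140). The plain roller is at (187,148) and the green decoy at (187,50). Next I'll fit the barrel's outline.

Run:
```python
from h import *
import pickle
o,p=pickle.load(open('w1.pkl','rb'));im=cv2.imread('pics/w1.png')
h=cv2.cvtColor(im,cv2.COLOR_BGR2HSV)
m=((h[...,1]<75)&(h[...,2]>70)).astype(np.uint8); 
m2=np.zeros_like(m);m2[132:205,300:350]=m[132:205,300:350]
for v in range(134,204,2):
    u=np.where(m2[v])[0]; print(v,(u.min(),u.max(),len(u)) if len(u) else None,end='; ')
print()
for a in [(311,160),(337,160),(311,193),(337,193),(324,161),(324,193)]: print(a,onz(p,*a,.036+ (.013 if a[0]==324 else 0)))
print('tip',onz(p,324,140.5,.036))
```

```text
134 None; 136 (np.int64(337), np.int64(339), 3); 138 (np.int64(338), np.int64(342), 5); 140 (np.int64(320), np.int64(342), 12); 142 (np.int64(319), np.int64(329), 11); 144 (np.int64(318), np.int64(329), 12); 146 (np.int64(317), np.int64(330), 14); 148 (np.int64(317), np.int64(331), 15); 150 (np.int64(317), np.int64(330), 14); 152 (np.int64(320), np.int64(328), 9); 154 (np.int64(320), np.int64(328), 9); 156 (np.int64(321), np.int64(328), 8); 158 (np.int64(320), np.int64(334), 14); 160 (np.int64(313), np.int64(337), 25); 162 (np.int64(312), np.int64(337), 26); 164 (np.int64(312), np.int64(337), 26); 166 (np.int64(312), np.int64(337), 26); 168 (np.int64(312), np.int64(338), 27); 170 (np.int64(312), np.int64(337), 26); 172 (np.int64(312), np.int64(338), 27); 174 (np.int64(312), np.int64(338), 27); 176 (np.int64(312), np.int64(338), 27); 178 (np.int64(312), np.int64(338), 27); 180 (np.int64(313), np.int64(338), 26); 182 (np.int64(313), np.int64(338), 26); 184 (np.int64(313), np.int64(338), 26); 186 (np.int64(300), np.int64(349), 36); 188 (np.int64(300), np.int64(338), 30); 190 (np.int64(313), np.int64(338), 26); 192 (np.int64(313), np.int64(338), 26); 194 (np.int64(314), np.int64(335), 22); 196 (np.int64(344), np.int64(349), 2); 198 (np.int64(342), np.int64(349), 8); 200 (np.int64(342), np.int64(349), 8); 202 (np.int64(342), np.int64(349), 7); 
(311, 160) [ 0.59501994 -0.18240942  0.036     ]
(337, 160) [ 0.61739526 -0.17199346  0.036     ]
(311, 193) [ 0.60840143 -0.2118263   0.036     ]
(337, 193) [ 0.63131246 -0.2011659   0.036     ]
(324, 161) [ 0.60571929 -0.17621891  0.049     ]
(324, 193) [ 0.61843886 -0.20351813  0.049     ]
tip [ 0.59843015 -0.1605111   0.036     ]
```

Run:
```python
from h import *
from workcell import r
o=r.get_obs();togo(o,[.613,-.1913,.020],[.907,.42])
```

```text
shift(tool) [ -0.4   2.2 182.6] mm
turn deg [-0.   0.   0.1]
turn deg [  -0.    -0.  -179.9]
```

```bash
python3 -m inch '[[[0,0.002,0.03],[0,0,0]],[[0,0,0.04],[0,0,0]],[[0,0,0.04],[0,0,0]],[[0,0,0.03],[0,0,0]],[[0,0,0.02],[0,0,0]],[[0,0,0.012],[0,0,0]],[[0,0,0.0105],[0,0,0]],[[0,0,0],[0,0,0]]]' 0.05
python3 -m inch '[[[0,0,0],[0,0,0]],[[0,0,0],[0,0,0]],[[0,0,0],[0,0,0]],[[0,0,0],[0,0,0]],[[0,0,0],[0,0,0]],[[0,0,0],[0,0,0]],[[0,0,0],[0,0,0]],[[0,0,0],[0,0,0]]]' 0
```

```text
time_s: 4.15
tool_pos: [0.6126, -0.191, 0.0199]
eef_rot: [-0.0, 0.538, 0.843, -0.0]
ft_force: [-0.6, -0.2, 0.1]
finger_gap: 0.569
grasp_force: 0.0
time_s: 5.15
tool_pos: [0.6121, -0.1917, 0.021]
eef_rot: [-0.0, 0.538, 0.843, -0.001]
ft_force: [-5.0, -1.7, 5.0]
finger_gap: 0.291
grasp_force: 29.8
```

```bash
python3 -m inch '[[[0,0,-0.02],[0,0,0]],[[0,0,-0.05],[0,0,0]],[[0,0,-0.06],[0,0,0]],[[0,0,-0.05],[0,0,0]],[[0.03,0.02,0],[0,0,0]],[[0.045,0.03,0],[0,0,0]],[[0.045,0.03,0],[0,0,0]],[[0.045,0.03,0],[0,0,0]]]' 0
python3 -m inch '[[[0.035,0.026,0],[0,0,0]],[[0.012,0.01,0],[0,0,0]],[[0,0,0],[0,0,10]],[[0,0,0],[0,0,10]],[[0,0,0],[0,0,10]],[[0,0,0],[0,0,5]],[[0,0,0],[0,0,0]],[[0,0,0],[0,0,0]]]' 0
python3 - <<'E'
from h import *
from workcell import r,optics
import pickle
o=r.get_obs();p=optics.camera_params('wrist');im=optics.get_image('wrist')
cv2.imwrite('pics/w2.png',im);pickle.dump((o,p),open('w2.pkl','wb'))
print(o['time_s'],o['tool_pos'],o['grasp_force'],o['finger_gap'],rot(o).as_matrix()[:2,0])
E
```

```text
time_s: 6.15
tool_pos: [0.6433, 0.007, 0.2017]
eef_rot: [0.001, 0.538, 0.843, 0.001]
ft_force: [1.0, -0.1, -0.8]
finger_gap: 0.288
grasp_force: 29.8
time_s: 7.15
tool_pos: [0.6559, 0.0623, 0.2006]
eef_rot: [0.0, 0.766, 0.643, 0.0]
ft_force: [0.2, 0.3, -1.3]
finger_gap: 0.286
grasp_force: 29.8
7.15 [0.65585652 0.0622919  0.20059013] 29.77673828601837 0.28616230450148156 [0.17374357 0.98479092]
```

View pics/w2.png

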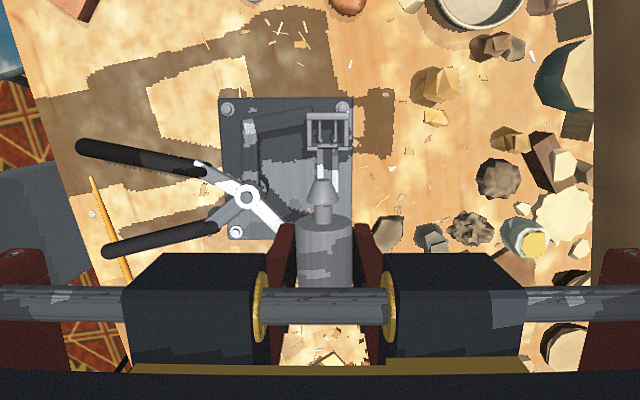

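The held stud is at (323,250). The pliers pivot is at (248,197), the socket box spans u 307–349, v 112–152, and the loose handle runs from (200,168) to (85,147). I'll enlarge the pliers.

Run:
```python
import cv2
a=cv2.imread('pics/w2.png')[90:245,215:360]
cv2.imwrite('pics/c2.png',cv2.resize(a,None,fx=3.8,fy=3.8,interpolation=cv2.INTER_CUBIC))
```

```text
(no output)
```

View pics/c2.png

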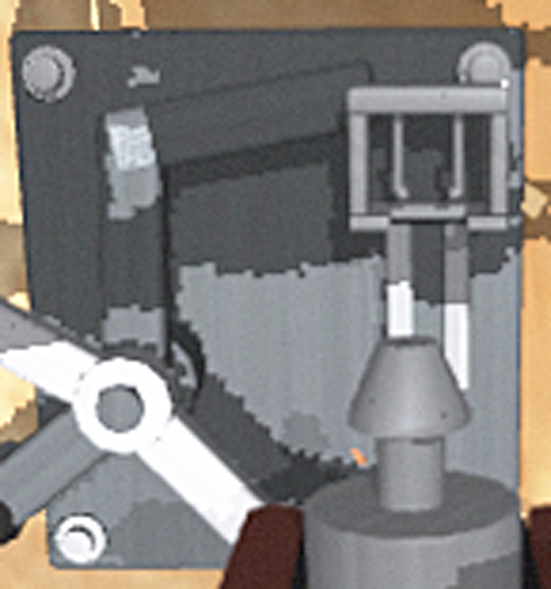

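The socket box is centred on crop u≈428 (image u 327.4), and its front wall's bottom edge is at crop v≈230. The groove rails are at crop u 400 and 457, and the yaw looks almost aligned. I'll back off 5 cm for a second view to triangulate.

```bash
python3 -m inch '[[[-0.025,0,0],[0,0,0]],[[-0.03,0,0],[0,0,0]],[[0,0,0],[0,0,0]],[[0,0,0],[0,0,0]],[[0,0,0],[0,0,0]],[[0,0,0],[0,0,0]],[[0,0,0],[0,0,0]],[[0,0,0],[0,0,0]]]' 0
python3 - <<'E'
from h import *
from workcell import r,optics
import pickle
o=r.get_obs();p=optics.camera_params('wrist');im=optics.get_image('wrist')
cv2.imwrite('pics/w3.png',im);pickle.dump((o,p),open('w3.pkl','wb'))
print(o['time_s'],o['tool_pos'])
a=im[40:205,205:360]
cv2.imwrite('pics/c3.png',cv2.resize(a,None,fx=3.6,fy=3.6,interpolation=cv2.INTER_CUBIC))
E
```

```text
time_s: 8.2
tool_pos: [0.6461, 0.0089, 0.2001]
eef_rot: [-0.0, 0.766, 0.642, -0.0]
ft_force: [0.2, 0.5, -0.1]
finger_gap: 0.295
grasp_force: 29.8
8.2 [0.64613827 0.0088951  0.2000882 ]
```

View pics/c3.png

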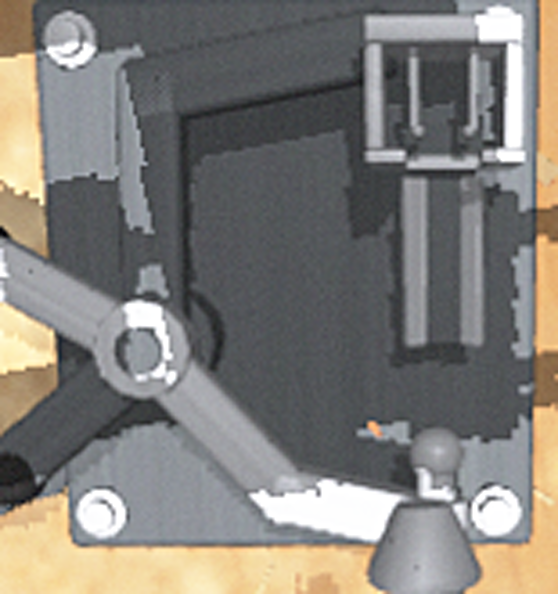

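The groove is now clear. In the crop its rails run u 403–484, v 170–347. The socket box's front corners are at (366,162) and (524,162), the pivot at (143,350), and the jaw's screw ball at (436,450).

Run:
```python
from h import *
import pickle
o2,p2=pickle.load(open('w2.pkl','rb'));o3,p3=pickle.load(open('w3.pkl','rb'))
g2=lambda x,y:(215+(x+.5)/3.8-.5,90+(y+.5)/3.8-.5)
g3=lambda x,y:(205+(x+.5)/3.6-.5,40+(y+.5)/3.6-.5)
def tri(a,b):
    c1,d1=ray(p2,*g2(*a));c2,d2=ray(p3,*g3(*b))
    s=np.linalg.lstsq(np.column_stack([d1,-d2]),c2-c1,rcond=None)[0]
    return (c1+s[0]*d1+c2+s[1]*d2)/2
T=dict(FL=tri((349,230),(366,162)),FR=tri((508,230),(524,162)),BL=tri((348,87),(364,16)),piv=tri((121,405),(143,350)),b1=tri((47,72),(69,40)),b2=tri((485,66),(498,24)),b3=tri((80,540),(101,513)))
for k,v in T.items(): print(k,v.round(4))
W={k:onz(p3,*g3(*c),.013) for k,c in dict(b1=(69,40),b2=(498,24),b3=(101,513),b4=(494,512)).items()}
for k,v in W.items(): print(k,v.round(4))
a=W['b4']-W['b3'];print('yaw b3b4',np.arctan2(a[1],a[0]));a=W['b1']-W['b3'];print('yaw b1b3',np.arctan2(-a[0],a[1]))
e=T['FR']-T['FL'];print('yaw F',np.arctan2(e[1],e[0]))
for z in(.052,.056,.06): 
    print(z,'p3 F',onz(p3,*g3(366,162),z)[:2],onz(p3,*g3(524,162),z)[:2],'p2 F',onz(p2,*g2(349,230),z)[:2],onz(p2,*g2(508,230),z)[:2])
for z in (.036,.04): print('rail end/mid',onz(p3,*g3(443.5,347),z),onz(p3,*g3(443.5,230),z))
print('ball',onz(p3,*g3(436,452),.046))
for z in (.06,.066): print('piv',onz(p2,*g2(121,405),z),onz(p3,*g3(143,350),z))
```

```text
FL [0.6485 0.0934 0.0618]
FR [0.6841 0.0872 0.0618]
BL [0.654  0.1247 0.0608]
piv [0.5858 0.0602 0.0522]
b1 [0.5745 0.1417 0.0075]
b2 [0.6866 0.1234 0.0216]
b3 [0.5546 0.0155 0.0129]
b1 [0.5758 0.1407 0.013 ]
b2 [0.6871 0.1246 0.013 ]
b3 [0.5546 0.0155 0.013 ]
b4 [ 0.6649 -0.0037  0.013 ]
yaw b3b4 -0.17280934439829995
yaw b1b3 -0.16828501093255688
yaw F -0.17431546077838142
0.052 p3 F [0.64819826 0.09403358] [0.6850559  0.08754182] p2 F [0.64773344 0.09231124] [0.68444555 0.08585098]
0.056 p3 F [0.64834422 0.09378352] [0.68472572 0.08737562] p2 F [0.64800865 0.09277261] [0.68424723 0.08639567]
0.06 p3 F [0.64849019 0.09353345] [0.68439554 0.08720942] p2 F [0.64828386 0.09323397] [0.68404892 0.08694036]
rail end/mid [0.65877892 0.04657559 0.036     ] [0.6637943  0.07541975 0.036     ]
rail end/mid [0.65878774 0.04692077 0.04      ] [0.66374151 0.07541062 0.04      ]
ball [0.65238464 0.02166426 0.046     ]
piv [0.58756397 0.06199319 0.06      ] [0.58803438 0.06054259 0.06      ]
piv [0.58918267 0.06330567 0.066     ] [0.58945588 0.06082373 0.066     ]
```

Run:
```python
from h import *
import pickle
from workcell import r
o,p=pickle.load(open('w2.pkl','rb'));M=rot(o).as_matrix()
t=np.linspace(0,2*np.pi,24,endpoint=False)
for x,rad in((.035,.0035),(.016,.013)):
    X=[o['tool_pos']+M@np.array([x,rad*np.cos(a),-.015+rad*np.sin(a)]) for a in t]
    q=(proj(p,X)-[215,90]+.5)*3.8-.5;print(x,q.min(0),q.max(0))
X=[.6607,.0578,.031];togo(r.get_obs(),X,[.9852,-.1712])
```

```text
0.035 [367.16332696 344.3301    ] [428.98299474 357.57139221]
0.016 [287.23181885 475.80005812] [509.75845839 549.80539672]
shift(tool) [ 50.8   5.8 169.1] mm
turn deg [-0.   0.  -0.2]
turn deg [  0.    0.  179.8]
```

```bash
python3 -m inch '[[[0.03,0.0046,0.02],[0,0,0]],[[0.02,0,0.04],[0,0,0]],[[0,0,0.04],[0,0,0]],[[0,0,0.03],[0,0,0]],[[0,0,0.015],[0,0,0]],[[0,0,0.01],[0,0,0]],[[0,0,0],[0,0,0]],[[0,0,0],[0,0,0]]]' 0
python3 -m inch '[[[0,0,0.005],[0,0,0]],[[0,0,0.003],[0,0,0]],[[0,0,0.002],[0,0,0]],[[0,0,0.0015],[0,0,0]],[[0,0,0.001],[0,0,0]],[[0,0,0],[0,0,0]],[[0,0,0],[0,0,0]],[[0,0,0],[0,0,0]]]' 0
```

```text
time_s: 9.25
tool_pos: [0.6602, 0.057, 0.0468]
eef_rot: [0.001, 0.766, 0.642, 0.001]
ft_force: [0.5, -0.0, -0.7]
finger_gap: 0.291
grasp_force: 29.8
time_s: 10.25
tool_pos: [0.6595, 0.057, 0.0328]
eef_rot: [0.0, 0.766, 0.642, 0.0]
ft_force: [0.4, -0.5, -1.5]
finger_gap: 0.291
grasp_force: 29.8
```

```bash
python3 -m inch '[[[0,0,0.001],[0,0,0]],[[0,0,0.0005],[0,0,0]],[[0,0,0.0005],[0,0,0]],[[0,0,0],[0,0,0]],[[0,0,0],[0,0,0]],[[0,0,0],[0,0,0]],[[0,0,0],[0,0,0]],[[0,0,0],[0,0,0]]]' 0
```

```text
time_s: 11.25
tool_pos: [0.6595, 0.0571, 0.0317]
eef_rot: [0.0, 0.766, 0.642, 0.0]
ft_force: [-2.9, 0.0, 5.7]
finger_gap: 0.289
grasp_force: 29.8
```

```bash
python3 -m inch '[[[0,0,0],[0,0,0]],[[0,0,0],[0,0,0]],[[0,0,0],[0,0,0]],[[0,0,0],[0,0,0]],[[0,0,-0.01],[0,0,0]],[[0,0,-0.02],[0,0,0]],[[0,0,-0.04],[0,0,0]],[[0,0,-0.05],[0,0,0]]]' 0.044
python3 -m inch '[[[-0.02,0,-0.03],[0,0,0]],[[-0.03,0,-0.02],[0,0,0]],[[0,0,0],[0,0,0]],[[0,0,0],[0,0,0]],[[0,0,0],[0,0,0]],[[0,0,0],[0,0,0]],[[0,0,0],[0,0,0]],[[0,0,0],[0,0,0]]]' 0
python3 - <<'E'
from h import *
from workcell import r,optics
import pickle
o=r.get_obs();p=optics.camera_params('wrist');im=optics.get_image('wrist')
cv2.imwrite('pics/w4.png',im);pickle.dump((o,p),open('w4.pkl','wb'))
print(o['time_s'],o['tool_pos'],proj(p,[[.6607,.0578,.046],[.4625,.125,.046]]))
cv2.imwrite('pics/c4.png',cv2.resize(im[30:230,50:360],None,fx=2.5,fy=2.5,interpolation=cv2.INTER_CUBIC))
E
```

```text
time_s: 12.25
tool_pos: [0.659, 0.057, 0.1526]
eef_rot: [-0.0, 0.766, 0.642, -0.0]
ft_force: [0.3, 1.2, -0.3]
finger_gap: 0.505
grasp_force: 0.0
time_s: 13.25
tool_pos: [0.6506, 0.008, 0.2004]
eef_rot: [-0.0, 0.766, 0.642, -0.0]
ft_force: [1.1, -0.3, -0.1]
finger_gap: 0.006
grasp_force: 0.0
13.25 [0.65061801 0.00801042 0.20043008] [[322.86582683 124.01541246]
 [ 89.89202018  89.21605513]]
```

View pics/c4.png

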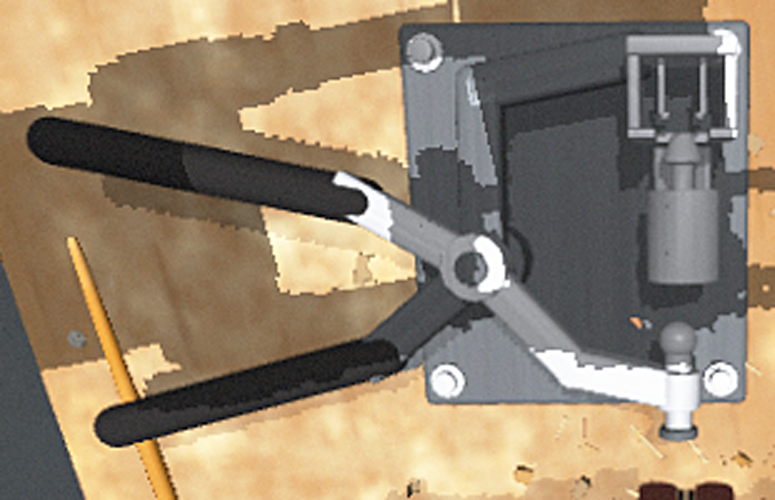

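The stud lies in line in the groove with its nose at the mouth: barrel at crop (683,238), jaw ball at (680,338). The loose handle's centre line passes through crop (100,148). Next I'll estimate the jaw gap and move beside the handle.

```bash
python3 - <<'E'
from h import *
import pickle
o,p=pickle.load(open('w4.pkl','rb'));g=lambda x,y:(50+(x+.5)/2.5-.5,30+(y+.5)/2.5-.5)
y=np.array([.1712,.9852]);x=np.array([.9852,-.1712]);f=np.array([.6663,.0903]);pv=np.array([.586,.0605])
for n,c,z in(('ballfront',(680,322),.046),('rear top',(683,283),.058),('shoulder',(655,193),.046),('tip',(685,137),.046)):
    q=onz(p,*g(*c),z)[:2]-f;print(n,'x',round(q@x,4),'y',round(q@y,4))
E
python3 -m inch '[[[0.0238,-0.0416,0],[0,0,0]],[[0.0238,-0.0416,0],[0,0,0]],[[0.0238,-0.0416,0],[0,0,0]],[[0.0238,-0.0416,0],[0,0,0]],[[0.0235,-0.0414,0],[0,0,0]],[[0,0,0.055],[0,0,0]],[[0,0,0.055],[0,0,0]],[[0,0,0.055],[0,0,0]]]' 0
```

```text
ballfront x -0.0011 y -0.064
rear top x 0.0 y -0.0485
shoulder x -0.0097 y -0.0181
tip x 0.0009 y 0.0009
time_s: 14.3
tool_pos: [0.4667, 0.1612, 0.0345]
eef_rot: [0.0, 0.766, 0.642, 0.001]
ft_force: [0.9, 0.5, -1.2]
finger_gap: 0.004
grasp_force: 0.0
```

```bash
python3 -m inch '[[[-0.008,0,0.002],[0,0,0]],[[-0.008,0,0.002],[0,0,0]],[[-0.008,0,0],[0,0,0]],[[-0.008,0,0],[0,0,0]],[[-0.008,0,0],[0,0,0]],[[-0.006,0,0],[0,0,0]],[[0,0,0],[0,0,0]],[[0,0,0],[0,0,0]]]' 0
```

```text
time_s: 15.3
tool_pos: [0.4592, 0.1158, 0.0319]
eef_rot: [0.0, 0.767, 0.642, 0.0]
ft_force: [0.7, 1.3, 2.0]
finger_gap: 0.002
grasp_force: 1.1
```

```bash
python3 -m inch '[[[-0.002,0,0],[0,0,0]],[[-0.002,0,0],[0,0,0]],[[-0.002,0,0],[0,0,0]],[[0,0,0],[0,0,0]],[[0,0,0],[0,0,0]],[[0,0,0],[0,0,0]],[[0,0,0],[0,0,0]],[[0,0,0],[0,0,0]]]' 0
```

```text
time_s: 16.3
tool_pos: [0.4575, 0.1099, 0.0315]
eef_rot: [-0.0, 0.766, 0.642, -0.0]
ft_force: [-1.9, 2.3, 0.6]
finger_gap: 0.005
grasp_force: 1.4
```

```bash
python3 -m inch '[[[-0.001,0,0],[0,0,0]],[[-0.001,0,0],[0,0,0]],[[-0.001,0,0],[0,0,0]],[[0,0,0],[0,0,0]],[[0,0,0],[0,0,0]],[[0,0,0],[0,0,0]],[[0,0,0],[0,0,0]],[[0,0,0],[0,0,0]]]' 0
```

```text
time_s: 17.3
tool_pos: [0.4571, 0.1069, 0.0315]
eef_rot: [-0.0, 0.766, 0.642, -0.0]
ft_force: [-2.9, 3.6, -0.0]
finger_gap: 0.005
grasp_force: 1.5
```

```bash
python3 -m inch '[[[-0.001,0,0],[0,0,0]],[[-0.001,0,0],[0,0,0]],[[-0.001,0,0],[0,0,0]],[[-0.001,0,0],[0,0,0]],[[0,0,0],[0,0,0]],[[0,0,0],[0,0,0]],[[0,0,0],[0,0,0]],[[0,0,0],[0,0,0]]]' 0
```

```text
time_s: 18.3
tool_pos: [0.4562, 0.1032, 0.0315]
eef_rot: [-0.0, 0.766, 0.642, -0.0]
ft_force: [-3.7, 5.3, -1.3]
finger_gap: 0.011
grasp_force: 2.2
```

```bash
python3 -m inch '[[[-0.001,0,0],[0,0,0]],[[-0.001,0,0],[0,0,0]],[[-0.0005,0,0],[0,0,0]],[[0,0,0],[0,0,0]],[[0,0,0],[0,0,0]],[[0,0,0],[0,0,0]],[[0,0,0],[0,0,0]],[[0,0,0],[0,0,0]]]' 0
```

```text
time_s: 19.3
tool_pos: [0.4557, 0.101, 0.0315]
eef_rot: [-0.001, 0.766, 0.642, 0.0]
ft_force: [-2.6, 5.5, -0.0]
finger_gap: 0.005
grasp_force: 2.8
```

```bash
python3 -m inch '[[[-0.001,0,0],[0,0,0]],[[-0.001,0,0],[0,0,0]],[[0,0,0],[0,0,0]],[[0,0,0],[0,0,0]],[[0,0,0],[0,0,0]],[[0,0,0],[0,0,0]],[[0,0,0],[0,0,0]],[[0,0,0],[0,0,0]]]' 0
```

```text
time_s: 20.3
tool_pos: [0.4553, 0.0991, 0.0316]
eef_rot: [-0.001, 0.766, 0.642, 0.0]
ft_force: [-3.5, 6.4, -1.2]
finger_gap: 0.003
grasp_force: 3.0
```

```bash
python3 -m inch '[[[-0.001,0,0],[0,0,0]],[[-0.001,0,0],[0,0,0]],[[0,0,0],[0,0,0]],[[0,0,0],[0,0,0]],[[0,0,0],[0,0,0]],[[0,0,0],[0,0,0]],[[0,0,0],[0,0,0]],[[0,0,0],[0,0,0]]]' 0
```

```text
time_s: 21.3
tool_pos: [0.4549, 0.097, 0.0315]
eef_rot: [-0.001, 0.766, 0.642, -0.0]
ft_force: [-3.4, 5.2, 1.2]
finger_gap: 0.003
grasp_force: 2.8
```

```bash
python3 -m inch '[[[-0.001,0,0],[0,0,0]],[[-0.001,0,0],[0,0,0]],[[0,0,0],[0,0,0]],[[0,0,0],[0,0,0]],[[0,0,0],[0,0,0]],[[0,0,0],[0,0,0]],[[0,0,0],[0,0,0]],[[0,0,0],[0,0,0]]]' 0
```

```text
time_s: 22.3
tool_pos: [0.4548, 0.0947, 0.0315]
eef_rot: [-0.0, 0.766, 0.642, -0.0]
ft_force: [-3.2, 4.1, -0.1]
finger_gap: 0.006
grasp_force: 2.3
```

```bash
python3 -m inch '[[[-0.001,0,0],[0,0,0]],[[-0.0005,0,0],[0,0,0]],[[0,0,0],[0,0,0]],[[0,0,0],[0,0,0]],[[0,0,0],[0,0,0]],[[0,0,0],[0,0,0]],[[0,0,0],[0,0,0]],[[0,0,0],[0,0,0]]]' 0
```

```text
time_s: 23.3
tool_pos: [0.4546, 0.0938, 0.0316]
eef_rot: [-0.001, 0.766, 0.642, 0.0]
ft_force: [-1.4, 7.3, -0.8]
finger_gap: 0.006
grasp_force: 3.3
```

```bash
python3 -m inch '[[[-0.0005,0,0],[0,0,0]],[[0,0,0],[0,0,0]],[[0,0,0],[0,0,0]],[[0,0,0],[0,0,0]],[[0,0,0],[0,0,0]],[[0,0,0],[0,0,0]],[[0,0,0],[0,0,0]],[[0,0,0],[0,0,0]]]' 0
```

```text
time_s: 24.3
tool_pos: [0.4545, 0.0935, 0.0316]
eef_rot: [-0.001, 0.766, 0.642, 0.001]
ft_force: [-3.5, 6.7, -0.4]
finger_gap: 0.005
grasp_force: 3.7
```

```bash
python3 -m inch '[[[-0.0007,0,0],[0,0,0]],[[0,0,0],[0,0,0]],[[0,0,0],[0,0,0]],[[0,0,0],[0,0,0]],[[0,0,0],[0,0,0]],[[0,0,0],[0,0,0]],[[0,0,0],[0,0,0]],[[0,0,0],[0,0,0]]]' 0
```

```text
time_s: 25.3
tool_pos: [0.4546, 0.0919, 0.0316]
eef_rot: [0.0, 0.766, 0.642, 0.0]
ft_force: [-2.6, 3.5, -0.7]
finger_gap: 0.006
grasp_force: 1.7
```

```bash
python3 -m inch '[[[-0.0005,0,0],[0,0,0]],[[-0.0005,0,0],[0,0,0]],[[0,0,0],[0,0,0]],[[0,0,0],[0,0,0]],[[0,0,0],[0,0,0]],[[0,0,0],[0,0,0]],[[0,0,0],[0,0,0]],[[0,0,0],[0,0,0]]]' 0
```

```text
time_s: 26.3
tool_pos: [0.4544, 0.0909, 0.0317]
eef_rot: [0.0, 0.766, 0.642, 0.0]
ft_force: [-2.9, 3.7, -0.9]
finger_gap: 0.009
grasp_force: 1.9
```

```bash
python3 -m inch '[[[-0.0005,0,0],[0,0,0]],[[-0.0005,0,0],[0,0,0]],[[0,0,0],[0,0,0]],[[0,0,0],[0,0,0]],[[0,0,0],[0,0,0]],[[0,0,0],[0,0,0]],[[0,0,0],[0,0,0]],[[0,0,0],[0,0,0]]]' 0
```

```text
time_s: 27.3
tool_pos: [0.4543, 0.0904, 0.0317]
eef_rot: [-0.0, 0.766, 0.642, 0.0]
ft_force: [-1.8, 5.3, -1.3]
finger_gap: 0.005
grasp_force: 2.8
```

```bash
python3 -m inch '[[[-0.0005,0,0],[0,0,0]],[[-0.0005,0,0],[0,0,0]],[[0,0,0],[0,0,0]],[[0,0,0],[0,0,0]],[[0,0,0],[0,0,0]],[[0,0,0],[0,0,0]],[[0,0,0],[0,0,0]],[[0,0,0],[0,0,0]]]' 0
```

```text
time_s: 28.3
tool_pos: [0.4542, 0.0899, 0.0317]
eef_rot: [-0.001, 0.766, 0.642, 0.001]
ft_force: [-2.0, 7.8, -2.5]
finger_gap: 0.006
grasp_force: 3.8
```

```bash
python3 -m inch '[[[-0.0005,0,0],[0,0,0]],[[-0.0005,0,0],[0,0,0]],[[0,0,0],[0,0,0]],[[0,0,0],[0,0,0]],[[0,0,0],[0,0,0]],[[0,0,0],[0,0,0]],[[0,0,0],[0,0,0]],[[0,0,0],[0,0,0]]]' 0
```

```text
time_s: 29.3
tool_pos: [0.4541, 0.0896, 0.0317]
eef_rot: [-0.001, 0.766, 0.643, 0.001]
ft_force: [-0.8, 9.9, -2.0]
finger_gap: 0.004
grasp_force: 4.8
```

Run:
```python
from h import *
from workcell import r,optics
s=optics.get_image('scene');t=optics.get_image('top')
a=cv2.resize(t[150:220,260:330],(400,400),interpolation=cv2.INTER_CUBIC)
p=optics.camera_params('scene');q=proj(p,[.66,.08,.046])[0].astype(int);print(q,optics.camera_params('wrist')['extrinsics'][:3,3])
b=cv2.resize(s[q[1]-35:q[1]+35,q[0]-35:q[0]+35],(400,400),interpolation=cv2.INTER_CUBIC)
cv2.imwrite('pics/c5.png',np.hstack([a,b]))
```

```text
[320 169] [0.46727262 0.15484304 0.19348889]
```

View pics/c5.png

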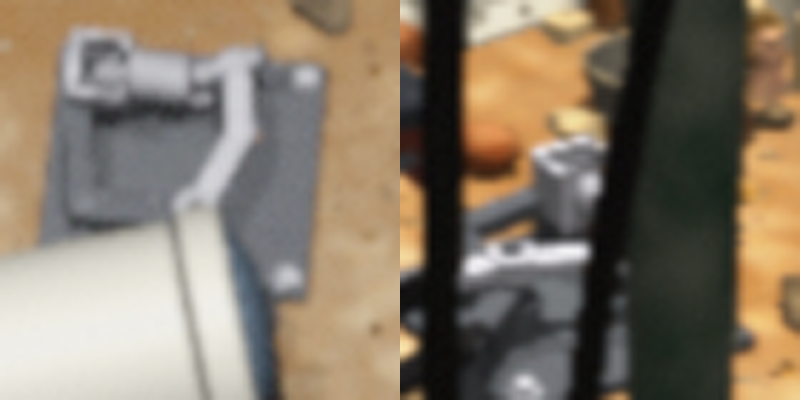

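The barrel (crop u 132–190) now sits against the socket face, with the nose between the leaves. The force dropped at the click and is now rising steeply. One more small press, well below 22 N, will confirm it before I release.

```bash
python3 -m inch '[[[-0.0005,0,0],[0,0,0]],[[-0.0005,0,0],[0,0,0]],[[0,0,0],[0,0,0]],[[0,0,0],[0,0,0]],[[0,0,0],[0,0,0]],[[0,0,0],[0,0,0]],[[0,0,0],[0,0,0]],[[0,0,0],[0,0,0]]]' 0
```

```text
time_s: 30.4
tool_pos: [0.4541, 0.0892, 0.0318]
eef_rot: [-0.001, 0.766, 0.643, 0.002]
ft_force: [0.3, 11.4, -3.2]
finger_gap: 0.005
grasp_force: 6.0
```

Home is confirmed: 11.4 N with almost no further travel. Now I'll let the handle spring open, back away and look.

```bash
python3 -m inch '[[[0.01,0,0],[0,0,0]],[[0.015,0,0],[0,0,0]],[[0.015,0,0],[0,0,0]],[[0.02,0,0],[0,0,0]],[[0.02,0,0],[0,0,0]],[[0.02,0,0],[0,0,0]],[[0,0,-0.04],[0,0,0]],[[0,0,-0.05],[0,0,0]]]' 0
python3 -m inch '[[[0,0.035,-0.04],[0,0,0]],[[0,0.05,-0.03],[0,0,0]],[[0,0.05,0],[0,0,0]],[[-0.03,0.05,0],[0,0,0]],[[-0.05,0.02,0],[0,0,0]],[[-0.05,0,0],[0,0,0]],[[-0.03,0,0],[0,0,0]],[[0,0,0],[0,0,0]]]' 0
python3 - <<'E'
from h import *
from workcell import r,optics
p=optics.camera_params('wrist');im=optics.get_image('wrist')
q=proj(p,[[.6663,.0903,.046],[.465,.124,.046]]);print(q,r.get_obs()['time_s'])
u,v=q[0].astype(int);v0=max(v-70,0);u0=max(u-250,0)
cv2.imwrite('pics/c6.png',cv2.resize(im[v0:v0+190,u0:u0+310],None,fx=2.5,fy=2.5,interpolation=cv2.INTER_CUBIC))
E
```

```text
time_s: 31.4
tool_pos: [0.4704, 0.186, 0.1212]
eef_rot: [-0.0, 0.766, 0.643, -0.002]
ft_force: [0.7, 0.6, -0.3]
finger_gap: 0.006
grasp_force: 0.0
time_s: 32.4
tool_pos: [0.6451, -0.0096, 0.1914]
eef_rot: [0.0, 0.768, 0.641, -0.0]
ft_force: [0.4, 0.9, 0.4]
finger_gap: 0.004
grasp_force: 0.0
[[324.97237399  62.18064451]
 [ 85.40263102  68.00166468]] 32.45
```

View pics/c6.png

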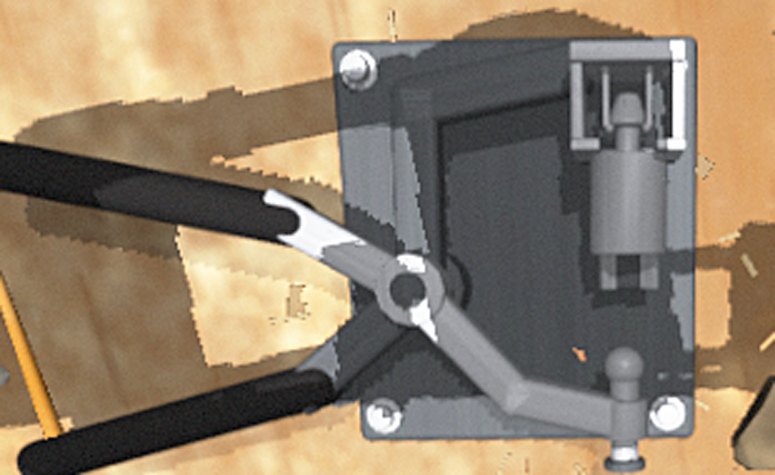

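The stud's shoulder is flat on the socket face (crop v≈150), with its nose at (628,107) caught behind the leaves. The handle has sprung open and the robot is clear of everything.

```bash
python3 -c "
from workcell import workorder
print(workorder.finish_job())"
```

```text
the job is handed in; nothing more can be done
None
```

The snap stud clicked fully home in the socket and the handle sprang open again. The last reading before I let go was 11.4 N, well under the 22 N crush limit, and I handed the job in at about 32 s of the 51 s allowed; no verdict came back.

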